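Find the steel-cored counterweight and show it to the code reader

ROBOT

A 6-joint arm with a two-finger parallel gripper is mounted at the origin on the work surface. World frame = base frame: x ahead of the robot, y to its left, z up, the work surface at z = 0. Lengths are in m, angles in rad, forces in N, time in s.
With the tool pointing down it reaches from about 0.25 to 0.775 m from the base axis. Payload 8.9 kg.
Tool frame: the origin (TCP) lies between the finger pads; the fingertips stand 19 mm ahead of it and the grasp point (between the pads) is the TCP; z points along the fingers, y is the direction in which the jaws open and shut (so a half turn about z gives the same grasp; the last joint's range is limited). The gripper opens to 85 mm and grips with 20 to 120 N. Pads are 22 mm wide; open, the fingers measure 114 mm over their backs; the gripper's body (76 mm by 85 mm) begins 54 mm behind the grasp point. The pads swing forward as they close: fully open they stand 13 mm farther back than shut.
Start: joints at [-1.278, 0.291, -0.153, 1.127, 0, 1.431], TCP at [0.22, -0.477, 0.25] pointing down, gripper open.
Joint ranges: [-2.52, 2.52], [-0.91, 1.74], [-1.3, 1.37], [-1.96, 2.02], [-1.52, 1.47], [-3.14, 3.14]. Speed limits (rad/s): [2.22, 2.22, 2.79, 3.14, 3.14, 3.14].

INTERFACE

Orientations are given as [roll, pitch, yaw] about the fixed x, y, z axes, in that order (R = Rz(yaw) Ry(pitch) Rx(roll)).
In Python, from workcell import env gives the robot as it stands. The module is installed in compiled form; this text tells all that it offers.
- The arm moves only by the tool drive_tool, never from a script. Its argument "increments" is a list of rows, each an object with "delta_pos": the shift along the tool's x, y, z in cm, a list of three; "yaw": the turn about the tool's z in degrees; "hand": the finger opening in cm, from 0 to 8.54. A call has 1 to 8 rows; each row is the pose to reach, as a shift and turn from the pose commanded when the call began, along the tool's axes at that moment; what a row does not reach only later rows make up. A row lasts 1/12 s, in which the tool goes at most 41.7 mm and 7.16 degrees, less where a joint would pass 70% of its speed; a pose out of reach is approached as far as the arm can. A call with a gripper value outside its range is refused whole. The fingers move at their own pace and stop on an object; "squeeze" is the grip in N (left out, the last holds). Time passes only in rows, so rows that repeat a pose let the fingers close. It gives the time, the measured TCP pose, the force and the opening at its end, in the units of the state.
- env.read_state(): the state, without advancing time (a new reading comes with each control period).
- env.capture(name): name is "side" or "top"; returns a dict with "color" (480x640x3 uint8, red, green, blue), "z_map" (480x640 float32, m along the optical axis (not along the pixel's ray), 0 where there is no reading), "fov_y" (degrees; the focal length in pixels is half the picture's height over the tangent of half this angle, whatever the lens; pixels are square), "cx", "cy" (the principal point, pixels), "camera_from_world" (4x4, takes a point from world to camera coordinates). Camera axes: x right, y down, z forward; pixel columns grow to the right and rows downward; lengths in m; the calibration is good to about 2 mm. A picture is of the moment at which its call begins.
- env.finish_job(): hands the job in, once; it reports no verdict.
The state is a dict: "clock": time; "joint_positions": joint angles; "joint_vel": joint speeds; "effort": joint torques, N m; "position": TCP position; "eef_rot": TCP orientation; "contact_force": force on the tool from outside, world axes, zero at the start; "moment": the same for the moment, N m; "width": opening from 0.0 (shut) to 1.0 (fully open).
Only numpy, scipy, OpenCV 4.12 (cv2) and the standard library are available. Lean on these libraries where they do the work, as an engineer would, in place of code of your own. Each camera call takes 0.05 s, during which the arm holds its last target.

TASK

The red-capped and the blue-capped counterweight in the trolley tray look alike, but one has a steel core and the other a light plastic one. Lift the red one about 10 cm off the tray to feel its weight and stand it back upright in the tray, then lift the blue one likewise; take whichever is heavier and hold it up, upright and still, in front of the code reader with the middle of its yellow label at the reading point, facing the window squarely. Finish while still holding it there in the gripper, with the lighter one standing upright in the tray and everything else left where it was.

Things in the scene. Friction and masses are not known exactly. Their poses are not given: they have to be found in the camera images.
- red_weight_center (a point): Upright closed aluminium profile, 45 x 45 x 100 mm tall, with red plastic caps at top and bottom. Point: its centre, 50 mm above the underside; z up, x and y square to its sides. Yellow label (34 x 26 mm) low on its -y side. Starts standing in the tray, the label side towards the robot's right (world -y), up to 55 degrees off. Light one about 0.25 kg, heavy about 0.6 kg; either may be heavy.
- blue_weight_center (a point): Upright closed aluminium profile, 45 x 45 x 100 mm tall, with blue plastic caps at top and bottom. Point: its centre, 50 mm above the underside; z up, x and y square to its sides. Yellow label (34 x 26 mm) low on its -y side. Starts standing in the tray, the label side towards the robot's right (world -y), up to 55 degrees off. Each core is loose by 1 mm inside.
- red_weight_label (a point): Centre of the yellow label on the red-capped counterweight, on its surface, 22.5 mm from the block's axis towards the block's -y and 22 mm below the block's centre. Same axes as the block.
- blue_weight_label (a point): Centre of the yellow label on the blue-capped counterweight, likewise.
- tray: Fixed shallow tray, 360 mm (x) by 400 mm (y), grey floor 8 mm above the table, aluminium rim 12 mm wide and 28 mm high. Origin: centre of its underside, on the table. It also holds loose small parts no higher than 42 mm.
- reader: Fixed black code reader, orange strip on top (its top at 162 mm), on a dark base plate (120 mm in x, y from -60 to +160 mm, 10 mm thick). Head 90 mm wide (x), 70 mm deep (y), its middle 120 mm above the table. Origin: on the table under the head's centre. The window looks along the reader's +y, which is world +y turned up to 17 degrees either way.
- read_point (a point): The reading point: 80 mm straight in front of the window's centre, 120 mm above the table, above the yellow cross on the reader's base plate. Axes as the reader's: y points away from the window. The middle of the label belongs here, the label side facing the window (towards the reader's -y).
- screwdriver: Screwdriver with a red handle, 190 mm long, lying in the far part of the tray. Leave alone. Origin: its middle, on the underside.
- offcut: Short aluminium profile offcut, 30 x 80 x 30 mm, lying in the near part of the tray. Leave alone. Origin: centre of its underside.
- bracket: Aluminium angle bracket, 40 x 40 x 40 mm, in the near part of the tray. Leave alone. Origin: centre of its underside.
- spare_cap: Spare black plastic end cap, 45 x 45 x 18 mm, in the near part of the tray. Leave alone. Origin: centre of its underside.
- bottle: Green glass bottle, 76 mm across, 220 mm tall, on the table near right. Leave alone. Origin: centre of its underside.
- calculator: Black pocket calculator, 150 x 85 x 12 mm, on the table at the left. Leave alone. Origin: centre of its underside.
There are look-alikes about, which are no part of the job. What is shaped like the part that bears blue_weight_center but turquoise is not meant.

How it is judged:
By the outcome, as a careful person would: the job done as asked, in the order asked, and still so for the second after the job is handed in, while the arm keeps its last pose, push and grip.
It also fails if it takes over 61 s, if anything falls off the work surface, if the arm or the gripper's body presses on something with over 40 N, if the wrist force passes 120 N, or if a joint passes its speed limit or range.

## Working session

There is one attempt and no reset: what is moved stays moved. The work goes in short steps, Python scripts to look and compute and a tool call to move; the robot and the scene stay as the last step left them, time stands still between calls to the robot, and variables do not carry over. Pictures are saved under pics/ and viewed, and the job is handed in when it is done.

Besides the shell and the picture viewer there is one more tool, called after "Call:" as a command line: name --argument value ..., lists and objects as JSON in quotes. drive_tool: Moves the arm, as the interface text tells. Its arguments: {"type":"object","properties":{"increments":{"type":"array"},"squeeze":{"type":"number"}},"required":["increments"]}

```bash
mkdir -p pics; cat > h.py <<'E'
import numpy as np,cv2
from workcell import env
def cap(n,f):
    c=env.capture(n); cv2.imwrite(f'pics/{f}.png',c['color'][:,:,::-1]); np.savez(f'pics/{f}.npz',**c); return c
def K(c):
    f=240/np.tan(np.radians(float(c['fov_y']))/2); return f,float(c['cx']),float(c['cy'])
def world(c,u,v,z=None):
    f,cx,cy=K(c); T=np.linalg.inv(c['camera_from_world']); d=np.array([(u-cx)/f,(v-cy)/f,1.])
    if z is None: return T[:3,:3]@(d*c['z_map'][int(round(v)),int(round(u))])+T[:3,3]
    r=T[:3,:3]@d; o=T[:3,3]; return o+r*(z-o[2])/r[2]
def pix(c,p):
    f,cx,cy=K(c); q=c['camera_from_world'][:3,:3]@np.array(p)+c['camera_from_world'][:3,3]; return cx+f*q[0]/q[2],cy+f*q[1]/q[2]
E
python3 - <<'E'
from h import *
for n in('top','side'):
    c=cap(n,n+'0'); print(c['fov_y'],c['cx'],c['cy'],np.linalg.inv(c['camera_from_world']).round(3))
print(env.read_state())
E
```

```text
42.493814225992736 320.6701482190105 236.05257286767358 [[ 0.01  -0.996  0.092  0.336]
 [-1.    -0.009  0.01   0.025]
 [-0.009 -0.092 -0.996  1.657]
 [ 0.     0.     0.     1.   ]]
53.35555752944998 328.08093694125256 243.85862429471152 [[-0.992 -0.069  0.102  0.342]
 [-0.123  0.564 -0.816  0.932]
 [-0.001 -0.823 -0.568  0.753]
 [ 0.     0.     0.     1.   ]]
{'clock': 0.1, 'joint_positions': array([-1.27828721e+00,  2.91207022e-01, -1.54050198e-01,  1.12668255e+00,
        1.58634598e-05,  1.43150530e+00]), 'joint_vel': array([ 0.00039153, -0.00144624,  0.0024822 ,  0.00078548, -0.00085756,
        0.00033383]), 'effort': array([ 1.46834933e-03, -5.37978852e+01,  3.31917429e+01,  9.34062962e-03,
       -2.44172015e-04, -4.36735831e-06]), 'position': array([ 0.21962251, -0.4764562 ,  0.24979875]), 'eef_rot': array([-3.14046249e+00, -1.74466584e-04,  4.31800032e-01]), 'contact_force': array([0.38264594, 0.52606183, 0.06275328]), 'moment': array([ 0.00105411,  0.02568947, -0.00285075]), 'width': 0.9956611478841393}
```

View pics/top0.png

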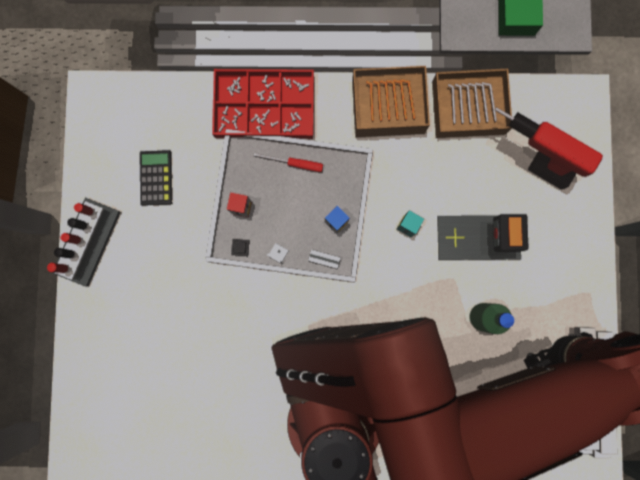

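View pics/side0.png

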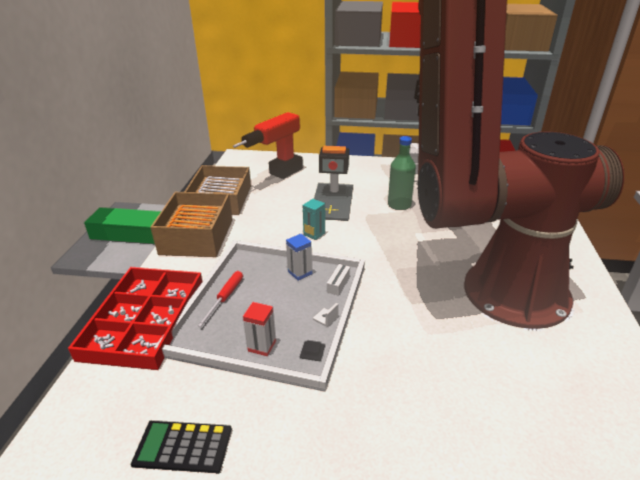

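```bash
python3 - <<'E'
import cv2,numpy as np
a=cv2.imread('pics/top0.png'); b=cv2.imread('pics/side0.png')
def cr(i,x,y,w,h,s): return cv2.resize(i[y:y+h,x:x+w],None,fx=s,fy=s,interpolation=cv2.INTER_CUBIC)
cv2.imwrite('pics/t1.png',np.hstack([cr(a,215,180,50,50,8),cr(a,312,195,50,50,8)]))
cv2.imwrite('pics/t2.png',cr(a,430,200,110,70,7))
cv2.imwrite('pics/s1.png',np.hstack([cr(b,235,295,55,65,7),cr(b,275,225,55,65,7)]))
E
```

```text
(no output)
```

View pics/t1.png

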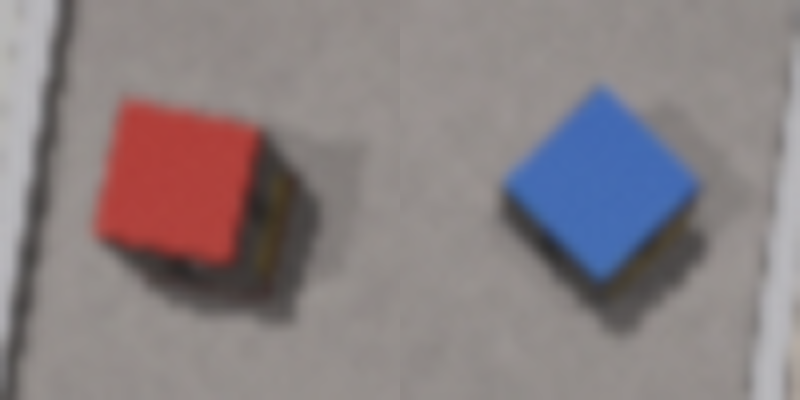

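View pics/t2.png

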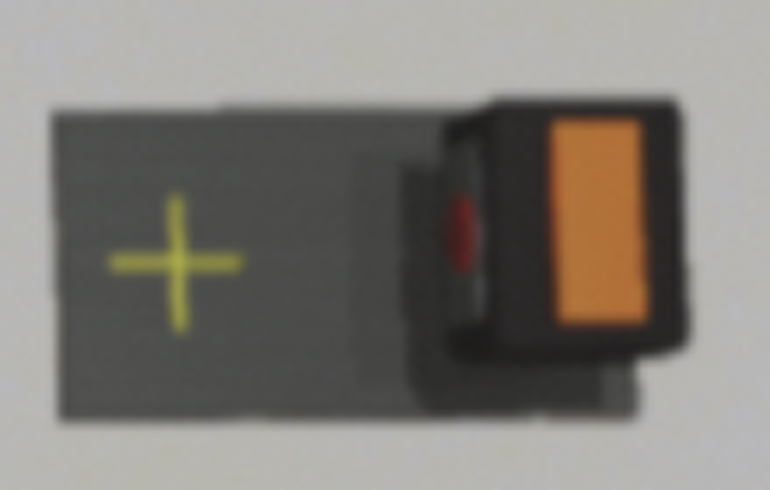

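View pics/s1.png

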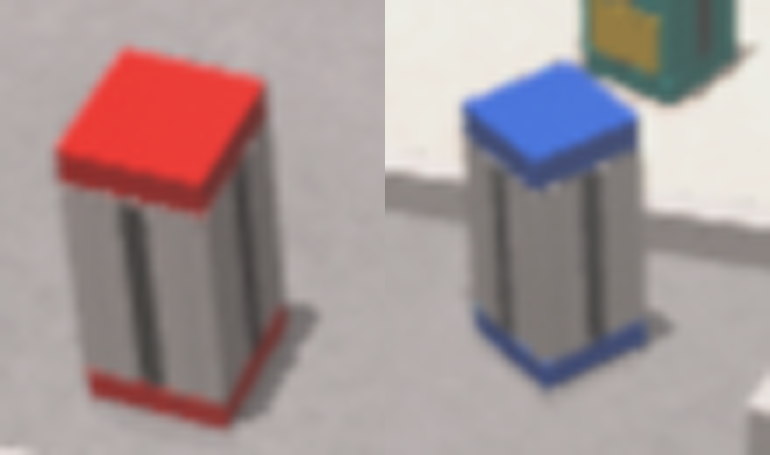

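```bash
cat >> h.py <<'E'
def caps(c,kind,roi,z=0.108):
    x0,y0,x1,y1=roi; im=c['color'][y0:y1,x0:x1].astype(int); r,g,b=im[...,0],im[...,1],im[...,2]
    m={'red':(r>140)&(g<100)&(b<110),'blue':(b>140)&(r<120)&(b>g+40)}[kind]
    m=m.astype(np.uint8); n,l,s,_=cv2.connectedComponentsWithStats(m); k=1+s[1:,4].argmax()
    cs,_=cv2.findContours((l==k).astype(np.uint8),cv2.RETR_EXTERNAL,cv2.CHAIN_APPROX_NONE)
    v,u=np.nonzero(l==k)
    P=np.array([world(c,a+x0,b+y0,z)[:2] for a,b in zip(u,v)])
    rr=cv2.minAreaRect((P*1000).astype(np.float32))
    return P.mean(0),rr,np.median([world(c,a+x0,b+y0)[2] for a,b in zip(u,v)])
E
python3 - <<'E'
from h import *
t=dict(np.load('pics/top0.npz')); s=dict(np.load('pics/side0.npz'))
print(caps(t,'red',(215,180,265,230)));print(caps(t,'blue',(312,195,362,245)))
def tc(x,y,x0,y0,k): return (x+.5)/k-.5+x0,(y+.5)/k-.5+y0
for n,o,pts in(('red',(215,180),[(120,98),(263,127),(232,265),(95,237)]),('blue',(262+0,195),[(600,86),(700,185),(602,283),(502,183)])):
    P=np.array([world(t,*tc(x,y,*o,8),.108)[:2] for x,y in pts]); print(n,P.round(4),P.mean(0).round(4))
    e=[P[1]-P[0],P[2]-P[1],P[3]-P[2],P[0]-P[3]]; print([ (round(np.hypot(*q),4),round(np.degrees(np.arctan2(q[1],q[0]))%90,1)) for q in e])
# side caps: corners
for n,o,pts in(('redS',(235,295),[(128,47),(265,83),(200,187),(57,150)]),('blueS',(275,225),[(562-385,62),(637-385,115),(533-385,163),(463-385,105)])):
    P=np.array([world(s,*tc(x,y,*o,7),.108)[:2] for x,y in pts]); print(n,P.round(4),P.mean(0).round(4))
    e=[P[1]-P[0],P[2]-P[1],P[3]-P[2],P[0]-P[3]]; print([ (round(np.hypot(*q),4),round(np.degrees(np.arctan2(q[1],q[0]))%90,1)) for q in e])
# plate & cross, top z=.010
for n,x,y,z in(('cross',178,263,.010),('cL',110,263,.01),('cR',243,264,.01),('cT',176,196,.01),('cB',180,330,.01),('plTL',52,112,.01),('plBL',60,420,.01),('plBR',637,416,.01),('oTL',550,120,.162),('oTR',642,120,.162),('oBR',648,322,.162),('oBL',557,325,.162)):
    p=tc(x,y,430,200,7); print(n,world(t,*p,z).round(4),world(t,*p).round(4))
E
```

```text
(array([0.5648628 , 0.25477896]), ((564.5812377929688, 254.94998168945312), (43.50815200805664, 44.05668640136719), 79.11107635498047), np.float64(0.10745250965413833))
(array([5.27994458e-01, 1.13758916e-04]), ((528.1322021484375, 0.19402694702148438), (43.17018508911133, 41.29170227050781), 45.32161331176758), np.float64(0.10748571864963996))
red [[0.5907 0.2729]
 [0.5818 0.2272]
 [0.5376 0.2361]
 [0.5462 0.2798]] [0.5641 0.254 ]
[(np.float64(0.0465), np.float64(79.0)), (np.float64(0.0451), np.float64(78.6)), (np.float64(0.0445), np.float64(78.9)), (np.float64(0.0451), np.float64(81.2))]
blue [[ 5.585e-01  9.000e-04]
 [ 5.273e-01 -3.090e-02]
 [ 4.959e-01 -2.000e-04]
 [ 5.273e-01  3.160e-02]] [5.272e-01 4.000e-04]
[(np.float64(0.0446), np.float64(45.5)), (np.float64(0.0439), np.float64(45.6)), (np.float64(0.0447), np.float64(45.3)), (np.float64(0.0438), np.float64(45.4))]
redS [[0.5839 0.2272]
 [0.5413 0.2375]
 [0.5497 0.2811]
 [0.5927 0.2716]] [0.5669 0.2543]
[(np.float64(0.0439), np.float64(76.5)), (np.float64(0.0444), np.float64(79.0)), (np.float64(0.044), np.float64(77.5)), (np.
[... 307 characters left out ...]
np.float64(46.4))]
cross [ 0.4895 -0.3179  0.01  ] [ 0.4894 -0.3176  0.0115]
cL [ 0.4893 -0.2919  0.01  ] [ 0.4895 -0.2925  0.007 ]
cR [ 0.4893 -0.3426  0.01  ] [ 0.4897 -0.3434  0.0067]
cT [ 0.5152 -0.3174  0.01  ] [ 0.5152 -0.3174  0.0099]
cB [ 0.4638 -0.3184  0.01  ] [ 0.4638 -0.3182  0.0105]
plTL [ 0.5472 -0.2702  0.01  ] [ 5.485e-01 -2.721e-01 -3.000e-04]
plBL [ 0.4291 -0.2724  0.01  ] [ 0.4299 -0.2752 -0.0055]
plBR [ 0.4327 -0.4915  0.01  ] [ 0.4335 -0.4962 -0.0049]
oTL [ 0.5265 -0.4157  0.162 ] [ 0.5279 -0.4191  0.1504]
oTR [ 0.5268 -0.4476  0.162 ] [ 0.5281 -0.4509  0.1513]
oBR [ 0.4564 -0.4482  0.162 ] [ 0.4574 -0.4521  0.1498]
oBL [ 0.455  -0.4168  0.162 ] [ 0.4555 -0.4185  0.1562]
```

```bash
cat >> h.py <<'E'
def rel(x,y,z,yaw,cmd=None):
    """print delta cm & yaw deg from commanded pose cmd=(x,y,z,yawdeg) to target"""
    if cmd is None:
        s=env.read_state(); cmd=(*s['position'],np.degrees(s['eef_rot'][2]))
    a=np.radians(cmd[3]); d=np.array([x,y,z])-cmd[:3]
    tx=np.array([np.cos(a),np.sin(a),0]); ty=np.array([np.sin(a),-np.cos(a),0])
    print([round(100*q,2) for q in (d@tx,d@ty,-d[2])],'yaw',round(-((yaw-cmd[3]+180)%360-180),2), 'from',np.round(cmd,4))
E
python3 - <<'E'
from h import *
c=(.22,-.477,.25,24.74)
rel(.22,-.477,.34,24.74,c)
rel(.42,-.15,.34,50,c)
rel(.5655,.2543,.22,79,c)
E
```

```text
[np.float64(0.0), np.float64(0.0), np.float64(-9.0)] yaw -0.0 from [ 0.22  -0.477  0.25  24.74 ]
[np.float64(31.85), np.float64(-21.33), np.float64(-9.0)] yaw -25.26 from [ 0.22  -0.477  0.25  24.74 ]
[np.float64(61.98), np.float64(-51.96), np.float64(3.0)] yaw -54.26 from [ 0.22  -0.477  0.25  24.74 ]
```

Call:
drive_tool --increments '[{"delta_pos": [0,0,-4],"yaw": 0,"hand": 8.5},{"delta_pos": [0,0,-8],"yaw": 0,"hand": 8.5},{"delta_pos": [2,-1.5,-9],"yaw": -5,"hand": 8.5},{"delta_pos": [5,-4,-9],"yaw": -10,"hand": 8.5},{"delta_pos": [8,-6.5,-9],"yaw": -15,"hand": 8.5},{"delta_pos": [11,-9,-9],"yaw": -20,"hand": 8.5},{"delta_pos": [14,-11.5,-9],"yaw": -25,"hand": 8.5},{"delta_pos": [17,-14,-9],"yaw": -30,"hand": 8.5}]' --squeeze 50

```text
clock: 0.77
position: [0.3157, -0.2767, 0.3401]
eef_rot: [-3.141, -0.0, 0.959]
contact_force: [1.1, -0.3, 0.6]
width: 0.996
```

```bash
python3 - <<'E'
from h import *
rel(.5655,.2543,.22,79); print(env.read_state()['eef_rot'])
E
```

```text
[np.float64(57.82), np.float64(-10.04), np.float64(12.01)] yaw -24.05 from [ 0.3157 -0.2767  0.3401 54.9502]
[-3.14129796e+00 -1.99570122e-04  9.59062556e-01]
```

Call:
drive_tool --increments '[{"delta_pos": [3.6,-0.6,0],"yaw": -3,"hand": 8.5},{"delta_pos": [7.2,-1.2,0],"yaw": -6,"hand": 8.5},{"delta_pos": [10.8,-1.8,0],"yaw": -9,"hand": 8.5},{"delta_pos": [14.4,-2.5,0],"yaw": -12,"hand": 8.5},{"delta_pos": [18,-3.1,0],"yaw": -15,"hand": 8.5},{"delta_pos": [21.6,-3.8,1],"yaw": -18,"hand": 8.5},{"delta_pos": [25.2,-4.4,2],"yaw": -21,"hand": 8.5},{"delta_pos": [28.8,-5,3],"yaw": -24,"hand": 8.5}]'

```text
clock: 1.43
position: [0.4413, -0.0126, 0.3099]
eef_rot: [3.141, 0.0, 1.377]
contact_force: [1.0, -1.2, 0.2]
width: 0.995
```

```bash
python3 - <<'E'
from h import *
rel(.5655,.2543,.20,79)
E
```

```text
[np.float64(28.58), np.float64(7.05), np.float64(10.99)] yaw -0.11 from [ 4.41300e-01 -1.26000e-02  3.09900e-01  7.88925e+01]
```

Call:
drive_tool --increments '[{"delta_pos": [4,1,1],"yaw": 0,"hand": 8.5},{"delta_pos": [8,2,2],"yaw": 0,"hand": 8.5},{"delta_pos": [12,3,4],"yaw": 0,"hand": 8.5},{"delta_pos": [16,4,6],"yaw": 0,"hand": 8.5},{"delta_pos": [20,5,8],"yaw": 0,"hand": 8.5},{"delta_pos": [24,6,9.5],"yaw": 0,"hand": 8.5},{"delta_pos": [27.5,6.8,11],"yaw": 0,"hand": 8.5},{"delta_pos": [28.6,7.05,11],"yaw": 0,"hand": 8.5}]'

```text
clock: 2.1
position: [0.5656, 0.2552, 0.1971]
eef_rot: [-3.139, 0.001, 1.376]
contact_force: [-0.7, -0.8, -0.4]
width: 0.995
```

```bash
python3 - <<'E'
from h import *
rel(.5655,.2543,.083,79)
c=cap('side','side1')
i=c['color'][180:400,150:400,::-1]
cv2.imwrite('pics/s2.png',cv2.resize(i,None,fx=2.6,fy=2.6,interpolation=cv2.INTER_CUBIC))
E
```

```text
[np.float64(-0.09), np.float64(0.01), np.float64(11.41)] yaw -0.17 from [ 0.5656  0.2552  0.1971 78.8327]
```

View pics/s2.png

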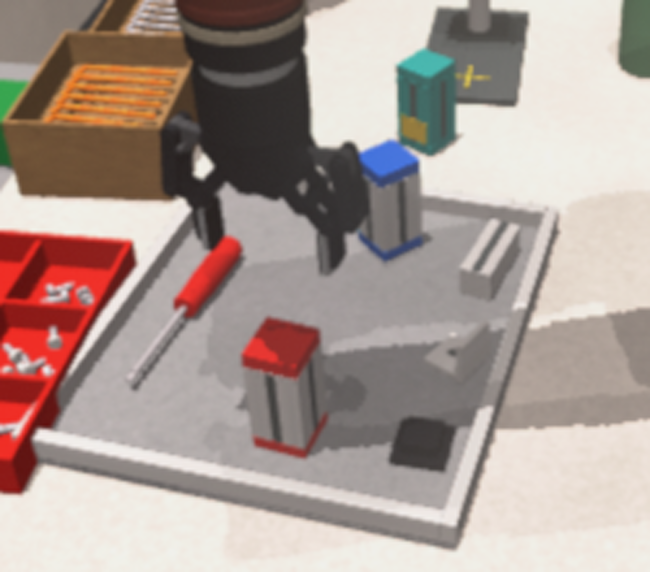

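```bash
python3 - <<'E'
from h import *
c=dict(np.load('pics/side1.npz'))
i=c['color'][245:300,205:300,::-1]
cv2.imwrite('pics/s3.png',cv2.resize(i,None,fx=8,fy=8,interpolation=cv2.INTER_CUBIC))
R=(.5656,.2552)
a=np.radians(78.83); ty=np.array([np.sin(a),-np.cos(a)])
for w in(.0427,-.0427,.057,-.057):
    for z in (.191,.178): u,v=pix(c,(*(np.array(R)+ty*w),z)); print(w,z,((u-205+.5)*8,(v-245+.5)*8))
E
```

```text
0.0427 0.191 (np.float64(237.00702783584893), np.float64(237.07914648846918))
0.0427 0.178 (np.float64(243.15675600510804), np.float64(279.88833711477264))
-0.0427 0.191 (np.float64(569.0435258183934), np.float64(308.55739288748555))
-0.0427 0.178 (np.float64(572.5910644202527), np.float64(351.8338839766475))
0.057 0.191 (np.float64(182.98354080303238), np.float64(225.4493884921999))
0.057 0.178 (np.float64(189.5440540186787), np.float64(268.17979594396184))
-0.057 0.191 (np.float64(626.2700061775831), np.float64(320.87666648697314))
-0.057 0.178 (np.float64(629.355603129427), np.float64(364.2307584838618))
```

View pics/s3.png

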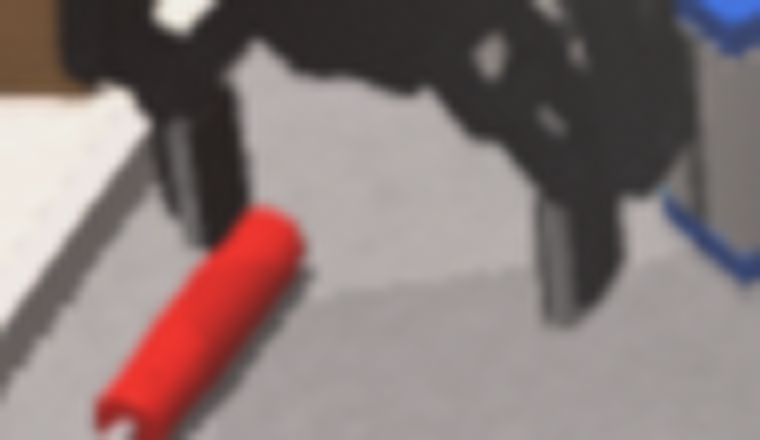

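Call:
drive_tool --increments '[{"delta_pos": [-0.1,0,3.5],"yaw": 0,"hand": 8.5},{"delta_pos": [-0.1,0,7],"yaw": 0,"hand": 8.5},{"delta_pos": [-0.1,0,10],"yaw": 0,"hand": 8.5},{"delta_pos": [-0.1,0,11.4],"yaw": 0,"hand": 8.5},{"delta_pos": [-0.1,0,11.4],"yaw": 0,"hand": 8.5}]'

```text
clock: 2.57
position: [0.5629, 0.2503, 0.0822]
eef_rot: [-3.135, 0.003, 1.374]
contact_force: [-0.2, -0.6, -1.0]
width: 0.993
```

Call:
drive_tool --increments '[{"delta_pos": [0,0,0],"yaw": 0,"hand": 6.5},{"delta_pos": [0,0,0],"yaw": 0,"hand": 5.5},{"delta_pos": [0,0,0],"yaw": 0,"hand": 5},{"delta_pos": [0,0,0],"yaw": 0,"hand": 4.6},{"delta_pos": [0,0,0],"yaw": 0,"hand": 4},{"delta_pos": [0,0,0],"yaw": 0,"hand": 3.5},{"delta_pos": [0,0,0],"yaw": 0,"hand": 3.5},{"delta_pos": [0,0,0],"yaw": 0,"hand": 3.5}]' --squeeze 50

```text
clock: 3.23
position: [0.5663, 0.2516, 0.0879]
eef_rot: [3.14, -0.001, 1.374]
contact_force: [-2.4, 0.6, 5.8]
width: 0.521
```

```bash
python3 - <<'E'
from h import *
s=env.read_state();print(s['position'],s['eef_rot'],s['contact_force'],s['moment'],s['width'])
E
```

```text
[0.56626    0.25161952 0.08787725] [ 3.14006341e+00 -1.15553612e-03  1.37445303e+00] [-2.40494044  0.55278374  5.84782619] [0.03003816 0.46629567 0.03679848] 0.5213081398102659
```

Call:
drive_tool --increments '[{"delta_pos": [0,0,0],"yaw": 0,"hand": 3.5},{"delta_pos": [0,0,-0.5],"yaw": 0,"hand": 3.5},{"delta_pos": [0,0,-1.5],"yaw": 0,"hand": 3.5},{"delta_pos": [0,0,-3.5],"yaw": 0,"hand": 3.5},{"delta_pos": [0,0,-6],"yaw": 0,"hand": 3.5},{"delta_pos": [0,0,-8.5],"yaw": 0,"hand": 3.5},{"delta_pos": [0,0,-10],"yaw": 0,"hand": 3.5},{"delta_pos": [0,0,-10.5],"yaw": 0,"hand": 3.5}]'

```text
clock: 3.9
position: [0.567, 0.2516, 0.1948]
eef_rot: [3.138, -0.002, 1.374]
contact_force: [-0.5, -0.7, -5.6]
width: 0.522
```

Call:
drive_tool --increments '[{"delta_pos": [0,0,0],"yaw": 0,"hand": 3.5},{"delta_pos": [0,0,0],"yaw": 0,"hand": 3.5},{"delta_pos": [0,0,0],"yaw": 0,"hand": 3.5},{"delta_pos": [0,0,0],"yaw": 0,"hand": 3.5},{"delta_pos": [0,0,0],"yaw": 0,"hand": 3.5},{"delta_pos": [0,0,0],"yaw": 0,"hand": 3.5},{"delta_pos": [0,0,0],"yaw": 0,"hand": 3.5},{"delta_pos": [0,0,0],"yaw": 0,"hand": 3.5}]'

```text
clock: 4.57
position: [0.5657, 0.2512, 0.1911]
eef_rot: [-3.141, 0.0, 1.374]
contact_force: [0.1, 1.1, -6.3]
width: 0.516
```

```bash
python3 - <<'E'
from h import *
for k in range(3):
    s=env.read_state();print(s['position'],s['eef_rot'],s['contact_force'],s['moment'],s['width'])
    c=cap('side',f'side2{k}')
i=c['color'][180:400,150:400,::-1]
cv2.imwrite('pics/s4.png',cv2.resize(i,None,fx=2.6,fy=2.6,interpolation=cv2.INTER_CUBIC))
E
```

```text
[0.56567372 0.25123241 0.19110346] [-3.14129843e+00  1.46577397e-04  1.37426841e+00] [ 0.05035494  1.08221293 -6.31123758] [-0.00932806  0.02038424 -0.00092646] 0.5160081014886263
[0.56571846 0.25123364 0.19118148] [-3.14141910e+00  8.92638698e-05  1.37423555e+00] [-0.84639793  0.01480304 -5.69935605] [ 0.02076718 -0.02116581 -0.0356036 ] 0.5187479097016046
[0.56572522 0.25124204 0.19122834] [-3.14149112e+00  6.46271513e-05  1.37426504e+00] [ 2.38342435e-01  1.23621967e-03 -5.91120775e+00] [-0.06918472 -0.02578353 -0.02454086] 0.5209856960891637
```

View pics/s4.png

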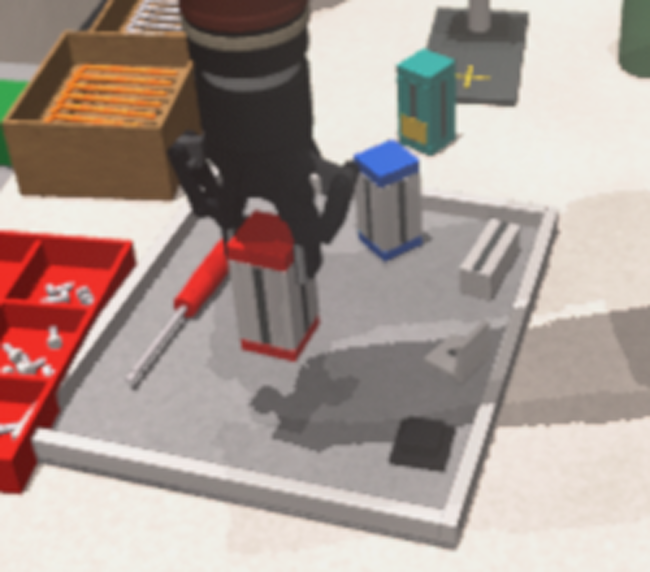

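Call:
drive_tool --increments '[{"delta_pos": [0,0,1],"yaw": 0,"hand": 3.5},{"delta_pos": [0,0,3.5],"yaw": 0,"hand": 3.5},{"delta_pos": [0,0,6],"yaw": 0,"hand": 3.5},{"delta_pos": [0,0,8.5],"yaw": 0,"hand": 3.5},{"delta_pos": [0,0,9.7],"yaw": 0,"hand": 3.5},{"delta_pos": [0,0,10.1],"yaw": 0,"hand": 3.5},{"delta_pos": [0,0,10.3],"yaw": 0,"hand": 3.5},{"delta_pos": [0,0,10.3],"yaw": 0,"hand": 3.5}]'

```text
clock: 5.38
position: [0.565, 0.2511, 0.0883]
eef_rot: [-3.14, 0.001, 1.374]
contact_force: [0.3, 0.7, -6.3]
width: 0.521
```

Call:
drive_tool --increments '[{"delta_pos": [0,0,0.1],"yaw": 0,"hand": 3.5},{"delta_pos": [0,0,0.1],"yaw": 0,"hand": 3.5},{"delta_pos": [0,0,0.1],"yaw": 0,"hand": 3.5}]'

```text
clock: 5.63
position: [0.5659, 0.2513, 0.0879]
eef_rot: [3.141, -0.0, 1.374]
contact_force: [-4.5, -1.6, 4.8]
width: 0.521
```

Touching the tray; open slowly.

Call:
drive_tool --increments '[{"delta_pos": [0,0,0],"yaw": 0,"hand": 4.6},{"delta_pos": [0,0,0],"yaw": 0,"hand": 5},{"delta_pos": [0,0,0],"yaw": 0,"hand": 6},{"delta_pos": [0,0,0],"yaw": 0,"hand": 7.5},{"delta_pos": [0,0,0],"yaw": 0,"hand": 8.5},{"delta_pos": [0,0,0],"yaw": 0,"hand": 8.5},{"delta_pos": [0,0,-2],"yaw": 0,"hand": 8.5},{"delta_pos": [0,0,-5],"yaw": 0,"hand": 8.5}]'

```text
clock: 6.3
position: [0.5638, 0.2506, 0.1351]
eef_rot: [-3.137, 0.003, 1.374]
contact_force: [0.5, 0.4, 0.3]
width: 0.993
```

```bash
python3 - <<'E'
from h import *
print(env.read_state()['width'])
c=(.5657,.2512,.137,78.74)
rel(.5657,.2512,.25,78.74,c); rel(.529,.0,.25,45.5,c); 
E
```

```text
0.9928188947131469
[np.float64(0.0), np.float64(0.0), np.float64(-11.3)] yaw -0.0 from [ 0.5657  0.2512  0.137  78.74  ]
[np.float64(-25.35), np.float64(1.31), np.float64(-11.3)] yaw 33.24 from [ 0.5657  0.2512  0.137  78.74  ]
```

Call:
drive_tool --increments '[{"delta_pos": [0,0,-4],"yaw": 0,"hand": 8.5},{"delta_pos": [0,0,-8],"yaw": 0,"hand": 8.5},{"delta_pos": [-3,0.2,-10],"yaw": 4,"hand": 8.5},{"delta_pos": [-7,0.4,-10],"yaw": 9,"hand": 8.5},{"delta_pos": [-11,0.6,-10],"yaw": 14,"hand": 8.5},{"delta_pos": [-15,0.8,-10],"yaw": 20,"hand": 8.5},{"delta_pos": [-19,1,-10],"yaw": 26,"hand": 8.5},{"delta_pos": [-23,1.2,-10],"yaw": 32,"hand": 8.5}]'

```text
clock: 6.97
position: [0.5321, 0.0217, 0.2375]
eef_rot: [3.141, -0.0, 0.811]
contact_force: [0.8, -0.2, 0.8]
width: 0.996
```

Call:
drive_tool --increments '[{"delta_pos": [0,0,0],"yaw": 0,"hand": 8.5},{"delta_pos": [0,0,0],"yaw": 0,"hand": 8.5},{"delta_pos": [0,0,0],"yaw": 0,"hand": 8.5},{"delta_pos": [0,0,0],"yaw": 0,"hand": 8.5},{"delta_pos": [0,0,0],"yaw": 0,"hand": 8.5}]'

```text
clock: 7.38
position: [0.5327, 0.0245, 0.2372]
eef_rot: [-3.141, -0.0, 0.818]
contact_force: [-0.4, 0.4, -0.2]
width: 0.993
```

```bash
python3 - <<'E'
from h import *
rel(.529,.0,.084,45.5)
c=cap('side','side3')
i=c['color'][180:400,150:400,::-1]
cv2.imwrite('pics/s5.png',cv2.resize(i,None,fx=2.6,fy=2.6,interpolation=cv2.INTER_CUBIC))
t=cap('top','top3')
try: print(caps(t,'red',(215,180,265,230)))
except Exception as e: print(e)
E
```

```text
[np.float64(-2.05), np.float64(1.4), np.float64(15.32)] yaw 1.37 from [5.32700e-01 2.45000e-02 2.37200e-01 4.68708e+01]
(array([0.56383718, 0.25438929]), ((563.8150024414062, 254.41717529296875), (43.08662796020508, 43.49873733520508), 78.76365661621094), np.float64(0.1075096852126467))
```

View pics/s5.png

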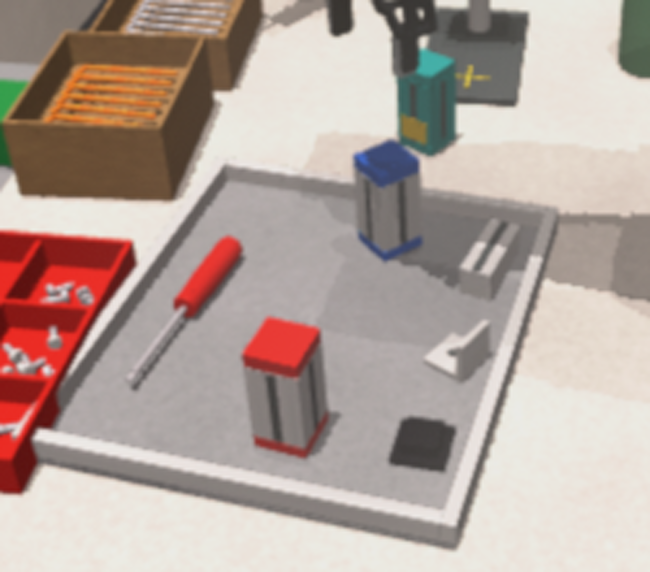

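View pics/top3.png

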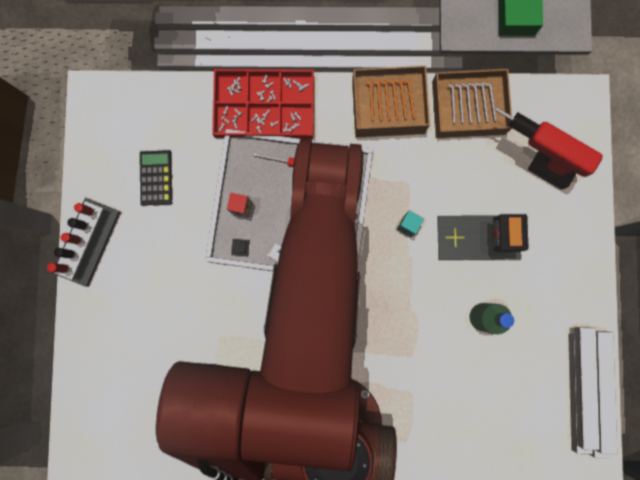

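Call:
drive_tool --increments '[{"delta_pos": [-1,0.7,2],"yaw": 1,"hand": 8.5},{"delta_pos": [-2.05,1.4,5],"yaw": 1.4,"hand": 8.5},{"delta_pos": [-2.05,1.4,8],"yaw": 1.4,"hand": 8.5},{"delta_pos": [-2.05,1.4,11],"yaw": 1.4,"hand": 8.5},{"delta_pos": [-2.05,1.4,13.5],"yaw": 1.4,"hand": 8.5},{"delta_pos": [-2.05,1.4,15],"yaw": 1.4,"hand": 8.5},{"delta_pos": [-2.05,1.4,15],"yaw": 1.4,"hand": 8.5},{"delta_pos": [-2.05,1.4,15],"yaw": 1.4,"hand": 8.5}]'

```text
clock: 8.15
position: [0.5284, -0.0006, 0.087]
eef_rot: [-3.14, 0.001, 0.792]
contact_force: [-0.0, 0.3, 0.7]
width: 0.994
```

Call:
drive_tool --increments '[{"delta_pos": [0,0,0],"yaw": 0,"hand": 6.5},{"delta_pos": [0,0,0],"yaw": 0,"hand": 5.5},{"delta_pos": [0,0,0],"yaw": 0,"hand": 5},{"delta_pos": [0,0,0],"yaw": 0,"hand": 4.6},{"delta_pos": [0,0,0],"yaw": 0,"hand": 4},{"delta_pos": [0,0,0],"yaw": 0,"hand": 3.5},{"delta_pos": [0,0,0],"yaw": 0,"hand": 3.5},{"delta_pos": [0,0,0],"yaw": 0,"hand": 3.5}]' --squeeze 50

```text
clock: 8.82
position: [0.5295, -0.0012, 0.0884]
eef_rot: [3.14, -0.001, 0.791]
contact_force: [-0.4, 0.0, 5.9]
width: 0.519
```

Call:
drive_tool --increments '[{"delta_pos": [0,0,0],"yaw": 0,"hand": 3.5},{"delta_pos": [0,0,-0.5],"yaw": 0,"hand": 3.5},{"delta_pos": [0,0,-1.5],"yaw": 0,"hand": 3.5},{"delta_pos": [0,0,-3.5],"yaw": 0,"hand": 3.5},{"delta_pos": [0,0,-6],"yaw": 0,"hand": 3.5},{"delta_pos": [0,0,-8.5],"yaw": 0,"hand": 3.5},{"delta_pos": [0,0,-10],"yaw": 0,"hand": 3.5},{"delta_pos": [0,0,-10.5],"yaw": 0,"hand": 3.5}]'

```text
clock: 9.48
position: [0.53, -0.0013, 0.1956]
eef_rot: [3.138, -0.003, 0.791]
contact_force: [-0.4, 0.5, -2.3]
width: 0.521
```

Call:
drive_tool --increments '[{"delta_pos": [0,0,0],"yaw": 0,"hand": 3.5},{"delta_pos": [0,0,0],"yaw": 0,"hand": 3.5},{"delta_pos": [0,0,0],"yaw": 0,"hand": 3.5},{"delta_pos": [0,0,0],"yaw": 0,"hand": 3.5},{"delta_pos": [0,0,0],"yaw": 0,"hand": 3.5},{"delta_pos": [0,0,0],"yaw": 0,"hand": 3.5},{"delta_pos": [0,0,0],"yaw": 0,"hand": 3.5},{"delta_pos": [0,0,0],"yaw": 0,"hand": 3.5}]'

```text
clock: 10.15
position: [0.5287, -0.0012, 0.1921]
eef_rot: [-3.141, 0.0, 0.791]
contact_force: [0.4, 0.4, -1.6]
width: 0.52
```

```bash
python3 - <<'E'
from h import *
for k in range(3):
    s=env.read_state();print(s['position'],s['eef_rot'],s['contact_force'],s['moment'],s['width'])
    c=cap('side',f'side4{k}')
i=c['color'][180:400,150:400,::-1]
cv2.imwrite('pics/s6.png',cv2.resize(i,None,fx=2.6,fy=2.6,interpolation=cv2.INTER_CUBIC))
E
```

```text
[ 0.52866196 -0.00116601  0.19207496] [-3.14128398e+00  2.12275320e-04  7.91303610e-01] [ 0.40461181  0.44091116 -1.64047278] [-0.03473144 -0.01940006 -0.06573276] 0.5198200512652152
[ 0.52870029 -0.00117961  0.19217738] [-3.14142623e+00  1.67019950e-04  7.91318681e-01] [-0.32541218  0.17874847 -2.70171019] [-0.01167213  0.05226676  0.0286214 ] 0.5220422200924326
[ 0.52873294 -0.00118422  0.19222173] [-3.14149479e+00  8.42064118e-05  7.91342270e-01] [ 0.4131778  -0.25711877 -2.60593117] [0.03320337 0.06305529 0.0215332 ] 0.5208162939854127
```

View pics/s6.png

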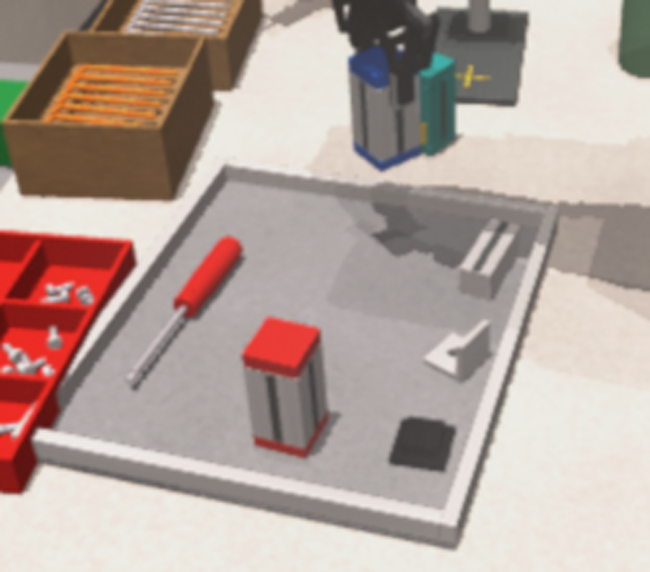

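Blue lifted: about 2.4 N, against red's 5.9 N, so red is the heavier. I'll put blue back.

Call:
drive_tool --increments '[{"delta_pos": [0,0,1],"yaw": 0,"hand": 3.5},{"delta_pos": [0,0,3.5],"yaw": 0,"hand": 3.5},{"delta_pos": [0,0,6],"yaw": 0,"hand": 3.5},{"delta_pos": [0,0,8.5],"yaw": 0,"hand": 3.5},{"delta_pos": [0,0,9.7],"yaw": 0,"hand": 3.5},{"delta_pos": [0,0,10.1],"yaw": 0,"hand": 3.5},{"delta_pos": [0,0,10.3],"yaw": 0,"hand": 3.5},{"delta_pos": [0,0,10.3],"yaw": 0,"hand": 3.5}]'

```text
clock: 10.97
position: [0.5287, -0.0012, 0.0892]
eef_rot: [-3.141, 0.0, 0.791]
contact_force: [0.7, -0.9, -2.3]
width: 0.521
```

Call:
drive_tool --increments '[{"delta_pos": [0,0,0.1],"yaw": 0,"hand": 3.5},{"delta_pos": [0,0,0.1],"yaw": 0,"hand": 3.5},{"delta_pos": [0,0,0.1],"yaw": 0,"hand": 3.5}]'

```text
clock: 11.22
position: [0.5293, -0.0013, 0.0889]
eef_rot: [3.14, -0.001, 0.791]
contact_force: [-0.3, 0.6, -2.9]
width: 0.519
```

Call:
drive_tool --increments '[{"delta_pos": [0,0,0.1],"yaw": 0,"hand": 3.5},{"delta_pos": [0,0,0.1],"yaw": 0,"hand": 3.5},{"delta_pos": [0,0,0.1],"yaw": 0,"hand": 3.5}]'

```text
clock: 11.47
position: [0.5294, -0.0013, 0.0883]
eef_rot: [3.14, -0.001, 0.791]
contact_force: [-1.9, 0.5, 7.1]
width: 0.519
```

Call:
drive_tool --increments '[{"delta_pos": [0,0,0],"yaw": 0,"hand": 4.6},{"delta_pos": [0,0,0],"yaw": 0,"hand": 5},{"delta_pos": [0,0,0],"yaw": 0,"hand": 6},{"delta_pos": [0,0,0],"yaw": 0,"hand": 7.5},{"delta_pos": [0,0,0],"yaw": 0,"hand": 8.5},{"delta_pos": [0,0,0],"yaw": 0,"hand": 8.5},{"delta_pos": [0,0,-2],"yaw": 0,"hand": 8.5},{"delta_pos": [0,0,-5],"yaw": 0,"hand": 8.5}]'

```text
clock: 12.13
position: [0.5267, -0.0009, 0.1355]
eef_rot: [-3.137, 0.003, 0.791]
contact_force: [-0.5, -0.4, 0.5]
width: 0.996
```

```bash
python3 - <<'E'
from h import *
s=env.read_state();print(s['position'],s['contact_force'],s['width'])
c=(.5289,-.0012,.1375,45.34)
rel(.5655,.2545,.25,78.9,c)
# side-cam cross/reader
s0=dict(np.load('pics/side0.npz'))
i=s0['color'][140:225,300:370,::-1]
cv2.imwrite('pics/s7.png',cv2.resize(i,None,fx=9,fy=7,interpolation=cv2.INTER_CUBIC))
E
```

```text
[ 0.5266577  -0.00093182  0.13554792] [-0.4679374  -0.40672796  0.51080419] 0.9955802730504062
[np.float64(20.76), np.float64(-15.37), np.float64(-11.25)] yaw -33.56 from [ 5.289e-01 -1.200e-03  1.375e-01  4.534e+01]
```

View pics/s7.png

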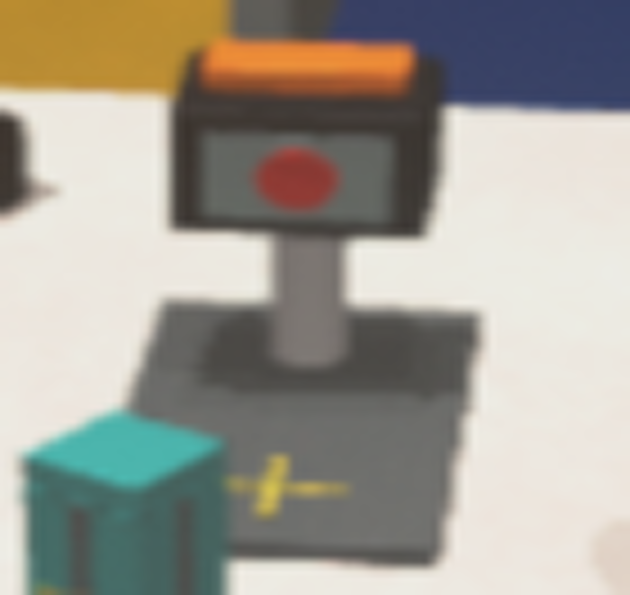

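Call:
drive_tool --increments '[{"delta_pos": [0,0,-4],"yaw": 0,"hand": 8.5},{"delta_pos": [0,0,-8],"yaw": 0,"hand": 8.5},{"delta_pos": [2.4,-1.8,-10],"yaw": -4,"hand": 8.5},{"delta_pos": [5.6,-4.2,-10],"yaw": -9,"hand": 8.5},{"delta_pos": [8.8,-6.5,-10],"yaw": -14,"hand": 8.5},{"delta_pos": [12,-8.9,-10],"yaw": -20,"hand": 8.5},{"delta_pos": [15,-11.1,-10],"yaw": -25,"hand": 8.5},{"delta_pos": [18,-13.3,-10],"yaw": -30,"hand": 8.5}]'

```text
clock: 12.8
position: [0.5606, 0.2223, 0.2374]
eef_rot: [3.141, -0.0, 1.32]
contact_force: [1.0, -0.3, -0.1]
width: 0.994
```

Call:
drive_tool --increments '[{"delta_pos": [0,0,0],"yaw": 0,"hand": 8.5},{"delta_pos": [0,0,0],"yaw": 0,"hand": 8.5},{"delta_pos": [0,0,0],"yaw": 0,"hand": 8.5},{"delta_pos": [0,0,0],"yaw": 0,"hand": 8.5},{"delta_pos": [0,0,0],"yaw": 0,"hand": 8.5}]'

```text
clock: 13.22
position: [0.5607, 0.2191, 0.2374]
eef_rot: [3.142, 0.0, 1.313]
contact_force: [-0.2, -0.6, 0.3]
width: 0.995
```

```bash
python3 - <<'E'
from h import *
s0=dict(np.load('pics/side0.npz'))
print('cross side',world(s0,329.9,209.1,.010))
for x,y,z in((295,180,None),(203,60,None),(480,318,.01),(437,562,.01)):
  u,v=300+(x+.5)/9-.5,140+(y+.5)/7-.5; print(world(s0,u,v,z))
c=cap('side','side5')
i=c['color'][180:400,150:400,::-1]
cv2.imwrite('pics/s8.png',cv2.resize(i,None,fx=2.6,fy=2.6,interpolation=cv2.INTER_CUBIC))
rel(.5655,.2545,.087,78.9)
E
```

```text
cross side [ 0.49321112 -0.32105885  0.01      ]
[ 0.49509631 -0.39762624  0.12016922]
[ 0.53378423 -0.45260087  0.1506054 ]
[ 0.43621554 -0.48693468  0.01      ]
[ 0.43239095 -0.26563843  0.01      ]
[np.float64(3.54), np.float64(-0.44), np.float64(15.05)] yaw -3.67 from [ 0.5608  0.2192  0.2375 75.2256]
```

View pics/s8.png

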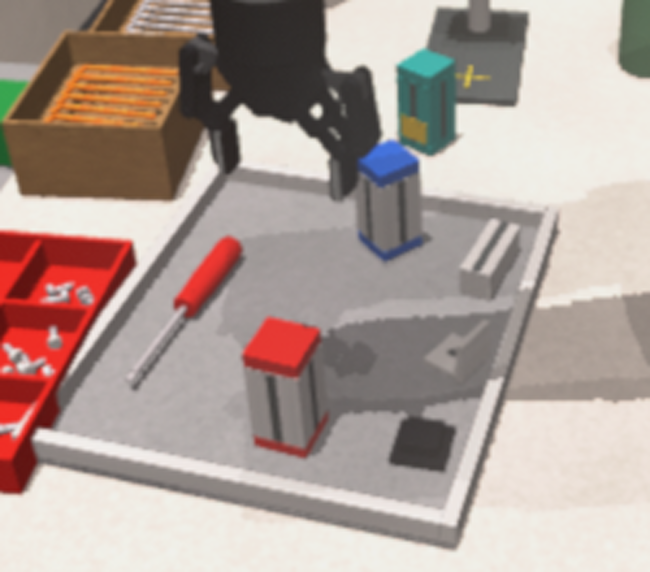

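Call:
drive_tool --increments '[{"delta_pos": [1.8,-0.2,2],"yaw": -2,"hand": 8.5},{"delta_pos": [3.55,-0.45,4],"yaw": -3.7,"hand": 8.5},{"delta_pos": [3.55,-0.45,7.5],"yaw": -3.7,"hand": 8.5},{"delta_pos": [3.55,-0.45,11],"yaw": -3.7,"hand": 8.5},{"delta_pos": [3.55,-0.45,13.5],"yaw": -3.7,"hand": 8.5},{"delta_pos": [3.55,-0.45,15],"yaw": -3.7,"hand": 8.5},{"delta_pos": [3.55,-0.45,15],"yaw": -3.7,"hand": 8.5},{"delta_pos": [3.55,-0.45,15],"yaw": -3.7,"hand": 8.5}]'

```text
clock: 13.93
position: [0.5651, 0.255, 0.0872]
eef_rot: [-3.141, 0.001, 1.378]
contact_force: [-0.1, 0.0, 0.7]
width: 0.994
```

Call:
drive_tool --increments '[{"delta_pos": [0,0,0],"yaw": 0,"hand": 6.5},{"delta_pos": [0,0,0],"yaw": 0,"hand": 5.5},{"delta_pos": [0,0,0],"yaw": 0,"hand": 5},{"delta_pos": [0,0,0],"yaw": 0,"hand": 4.6},{"delta_pos": [0,0,0],"yaw": 0,"hand": 4},{"delta_pos": [0,0,0],"yaw": 0,"hand": 3.5},{"delta_pos": [0,0,0],"yaw": 0,"hand": 3.5},{"delta_pos": [0,0,0],"yaw": 0,"hand": 3.5}]' --squeeze 60

```text
clock: 14.6
position: [0.5662, 0.256, 0.0886]
eef_rot: [3.14, -0.001, 1.379]
contact_force: [0.9, -0.4, 6.3]
width: 0.52
```

Call:
drive_tool --increments '[{"delta_pos": [0,0,0],"yaw": 0,"hand": 3.5},{"delta_pos": [0,0,-1],"yaw": 0,"hand": 3.5},{"delta_pos": [0,0,-3],"yaw": 0,"hand": 3.5},{"delta_pos": [0,0,-6],"yaw": 0,"hand": 3.5},{"delta_pos": [0,0,-10],"yaw": 0,"hand": 3.5},{"delta_pos": [0,0,-14],"yaw": 0,"hand": 3.5},{"delta_pos": [0,0,-16.5],"yaw": 0,"hand": 3.5},{"delta_pos": [0,0,-18],"yaw": 0,"hand": 3.5}]'

```text
clock: 15.27
position: [0.5658, 0.2561, 0.2715]
eef_rot: [3.138, -0.002, 1.38]
contact_force: [1.0, 0.6, -5.5]
width: 0.516
```

```bash
python3 - <<'E'
from h import *
s=env.read_state();print(s['position'],s['eef_rot'],s['contact_force'],s['width'])
c=(.5655,.2545,.2675,78.9)
rel(.491,-.2955,.2675,91,c)
E
```

```text
[0.56584943 0.25609892 0.27148133] [ 3.13822273e+00 -1.93087834e-03  1.37963917e+00] [ 1.030311    0.55592247 -5.5182163 ] 0.516489893180474
[np.float64(-55.41), np.float64(3.28), np.float64(-0.0)] yaw -12.1 from [ 0.5655  0.2545  0.2675 78.9   ]
```

Call:
drive_tool --increments '[{"delta_pos": [-1,0,0],"yaw": 0,"hand": 3.5},{"delta_pos": [-3,0.2,0],"yaw": -1,"hand": 3.5},{"delta_pos": [-6,0.4,0],"yaw": -2,"hand": 3.5},{"delta_pos": [-9,0.6,0],"yaw": -3,"hand": 3.5},{"delta_pos": [-12,0.7,0],"yaw": -4,"hand": 3.5},{"delta_pos": [-15,0.9,0],"yaw": -4,"hand": 3.5},{"delta_pos": [-18,1.1,0],"yaw": -5,"hand": 3.5},{"delta_pos": [-21,1.2,0],"yaw": -6,"hand": 3.5}]'

```text
clock: 15.93
position: [0.5354, 0.0456, 0.2658]
eef_rot: [-3.139, 0.0, 1.485]
contact_force: [0.3, -0.2, -6.1]
width: 0.522
```

Call:
drive_tool --increments '[{"delta_pos": [-3,0,0],"yaw": -1,"hand": 3.5},{"delta_pos": [-6,0,0],"yaw": -2,"hand": 3.5},{"delta_pos": [-9,0,0],"yaw": -3,"hand": 3.5},{"delta_pos": [-12,0,0],"yaw": -4,"hand": 3.5},{"delta_pos": [-15,0,0],"yaw": -4,"hand": 3.5},{"delta_pos": [-18,0,0],"yaw": -5,"hand": 3.5},{"delta_pos": [-20,0,0],"yaw": -6,"hand": 3.5},{"delta_pos": [-21,0,0],"yaw": -6,"hand": 3.5}]'

```text
clock: 16.6
position: [0.5172, -0.1644, 0.2658]
eef_rot: [-3.139, -0.0, 1.587]
contact_force: [1.6, 2.9, -7.0]
width: 0.52
```

Call:
drive_tool --increments '[{"delta_pos": [0,0,0],"yaw": 0,"hand": 3.5},{"delta_pos": [0,0,0],"yaw": 0,"hand": 3.5},{"delta_pos": [0,0,0],"yaw": 0,"hand": 3.5},{"delta_pos": [0,0,0],"yaw": 0,"hand": 3.5},{"delta_pos": [0,0,0],"yaw": 0,"hand": 3.5}]'

```text
clock: 17.02
position: [0.519, -0.1608, 0.2672]
eef_rot: [-3.141, -0.0, 1.59]
contact_force: [-0.5, -0.3, -6.5]
width: 0.519
```

```bash
python3 - <<'E'
from h import *
s=env.read_state();print(s['position'],s['eef_rot'],s['contact_force'],s['width'])
rel(.491,-.2945,.20,91)
E
```

```text
[ 0.51904597 -0.1607996   0.26724607] [-3.14145074e+00 -2.52284042e-04  1.59026738e+00] [-0.51837494 -0.29222239 -6.45903538] 0.518840890378488
[np.float64(-13.31), np.float64(-3.06), np.float64(6.72)] yaw 0.12 from [ 0.519  -0.1608  0.2672 91.1156]
```

Call:
drive_tool --increments '[{"delta_pos": [-2,-0.5,0],"yaw": 0,"hand": 3.5},{"delta_pos": [-5,-1.2,0],"yaw": 0,"hand": 3.5},{"delta_pos": [-8,-1.8,0],"yaw": 0,"hand": 3.5},{"delta_pos": [-11,-2.5,0],"yaw": 0,"hand": 3.5},{"delta_pos": [-12.7,-2.9,1],"yaw": 0,"hand": 3.5},{"delta_pos": [-13.3,-3.05,3],"yaw": 0.1,"hand": 3.5},{"delta_pos": [-13.3,-3.05,5],"yaw": 0.1,"hand": 3.5},{"delta_pos": [-13.3,-3.05,7],"yaw": 0.1,"hand": 3.5}]'

```text
clock: 17.68
position: [0.491, -0.2955, 0.1966]
eef_rot: [3.141, 0.0, 1.587]
contact_force: [-0.2, 0.5, -6.0]
width: 0.525
```

Call:
drive_tool --increments '[{"delta_pos": [0,0,1.5],"yaw": 0,"hand": 3.5},{"delta_pos": [0,0,2.3],"yaw": 0,"hand": 3.5},{"delta_pos": [0,0,2.5],"yaw": 0,"hand": 3.5},{"delta_pos": [0,0,2.5],"yaw": 0,"hand": 3.5},{"delta_pos": [0,0,2.5],"yaw": 0,"hand": 3.5},{"delta_pos": [0,0,2.5],"yaw": 0,"hand": 3.5},{"delta_pos": [0,0,2.5],"yaw": 0,"hand": 3.5},{"delta_pos": [0,0,2.5],"yaw": 0,"hand": 3.5}]'

```text
clock: 18.35
position: [0.4912, -0.2956, 0.173]
eef_rot: [3.141, 0.001, 1.587]
contact_force: [-0.0, 0.5, -6.6]
width: 0.515
```

```bash
python3 - <<'E'
from h import *
s=env.read_state();print(s['position'],s['eef_rot'],s['contact_force'],s['width'])
c=cap('side','side6'); t=cap('top','top6')
cv2.imwrite('pics/s9.png',cv2.resize(c['color'][100:230,280:400,::-1],None,fx=5,fy=4.6,interpolation=cv2.INTER_CUBIC))
E
```

```text
[ 0.49124465 -0.29558791  0.17300232] [3.14068848e+00 7.43944933e-04 1.58725988e+00] [-0.01906915  0.50215073 -6.56299743] 0.5154924972579111
```

View pics/s9.png

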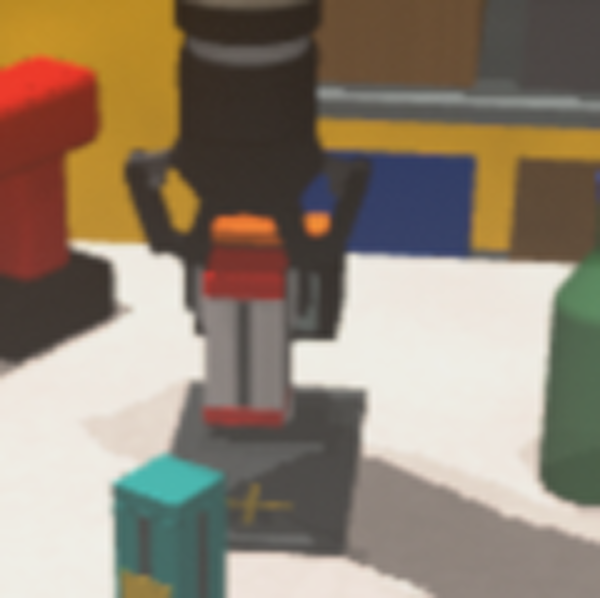

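View pics/top6.png

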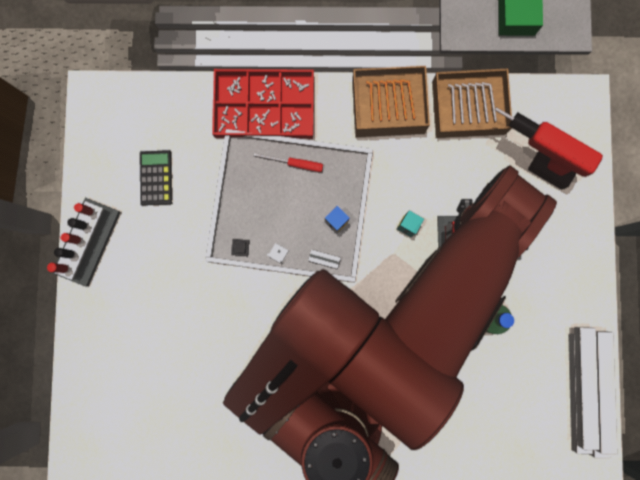

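```bash
python3 - <<'E'
from h import *
c=dict(np.load('pics/side6.npz'))
cv2.imwrite('pics/s10.png',cv2.resize(c['color'][145:220,312:348,::-1],None,fx=8,fy=8,interpolation=cv2.INTER_CUBIC))
# prediction in side camera with cam bias from cross: project box at ideal (side-frame) pose
b=np.array([.4932,-.3211]); a=np.radians(1.0); ex=np.array([np.cos(a),np.sin(a)]); ey=np.array([-np.sin(a),np.cos(a)])
for n,dx,dy,z in(('botL',.0225,.045,.092),('botR',-.0225,.045,.092),('botRfar',-.0225,0,.092),('topL',.0225,.045,.192),('topR',-.0225,.045,.192)):
    p=b+ex*dx+ey*dy; u,v=pix(c,(*p,z)); print(n,(u-312+.5)*8-.5,(v-145+.5)*8-.5)
m=c['z_map']
for v,u in((175,325),(180,325),(180,334),(170,325),(185,334)): print(u,v,world(c,u,v).round(4))
E
```

```text
botL 72.117922130838 379.6793391765084
botR 196.29795097097121 385.8991315579706
botRfar 207.53425114211723 327.6911094054931
topL 69.19173942918951 124.06613576430072
topR 198.71823425683442 129.78735174695316
325 175 [ 0.5014 -0.2729  0.1485]
325 180 [ 0.5017 -0.2746  0.132 ]
334 180 [ 0.4761 -0.2753  0.1332]
325 170 [ 0.502  -0.278   0.1615]
334 185 [ 0.4762 -0.2772  0.1164]
```

View pics/s10.png

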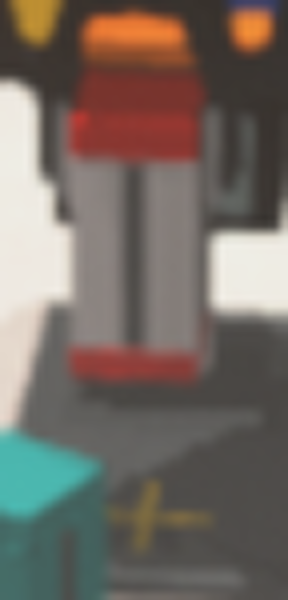

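```bash
python3 - <<'E'
from h import *
c=dict(np.load('pics/side0.npz'))
def corners(x,y,yaw):
    a=np.radians(yaw); ex=np.array([np.cos(a),np.sin(a)]); ey=np.array([-np.sin(a),np.cos(a)])
    return [np.array([x,y])+ex*i*.0225+ey*j*.0225 for i,j in((1,1),(-1,1),(-1,-1),(1,-1))]
for n,o,p in(('red',(235,295),(.5655,.2543,-11)),('blue',(275,225),(.5296,.0002,-44.5))):
    for q in corners(*p):
        for z in(.008,.108):
            u,v=pix(c,(*q,z)); print(n,q.round(3),z,round((u-o[0]+.5)*7+(385 if n=='blue' else 0)),round((v-o[1]+.5)*7))
E
```

```text
red [0.592 0.272] 0.008 95 401
red [0.592 0.272] 0.108 60 152
red [0.548 0.281] 0.008 235 437
red [0.548 0.281] 0.108 208 187
red [0.539 0.237] 0.008 295 329
red [0.539 0.237] 0.108 274 82
red [0.583 0.228] 0.008 160 296
red [0.583 0.228] 0.108 130 49
blue [0.561 0.   ] 0.008 478 335
blue [0.561 0.   ] 0.108 464 106
blue [0.529 0.032] 0.008 550 397
blue [0.529 0.032] 0.108 539 165
blue [ 0.498 -0.   ] 0.008 653 348
blue [ 0.498 -0.   ] 0.108 647 118
blue [ 0.53  -0.032] 0.008 579 288
blue [ 0.53  -0.032] 0.108 570 61
```

Call:
drive_tool --increments '[{"delta_pos": [0.08,0,0],"yaw": 0,"hand": 3.5},{"delta_pos": [0.08,0,0],"yaw": 0,"hand": 3.5},{"delta_pos": [0.08,0,0],"yaw": 0,"hand": 3.5},{"delta_pos": [0.08,0,0],"yaw": 0,"hand": 3.5},{"delta_pos": [0.08,0,0],"yaw": 0,"hand": 3.5},{"delta_pos": [0.08,0,0],"yaw": 0,"hand": 3.5},{"delta_pos": [0.08,0,0],"yaw": 0,"hand": 3.5},{"delta_pos": [0.08,0,0],"yaw": 0,"hand": 3.5}]'

```text
clock: 19.12
position: [0.4909, -0.2946, 0.1723]
eef_rot: [-3.142, -0.0, 1.587]
contact_force: [-0.1, -0.3, -7.1]
width: 0.524
```

```bash
python3 - <<'E'
from h import *
c=cap('side','side7'); t=cap('top','top7')
s=env.read_state();print(s['position'],s['eef_rot'],s['contact_force'],s['width'],abs(s['joint_vel']).max())
print(caps(t,'blue',(312,195,362,245)))
E
```

```text
[ 0.49091212 -0.29457493  0.17232355] [3.14158480e+00 2.94605137e-05 1.58724148e+00] [ 0.09504711  0.07329157 -5.93099439] 0.5202987334489036 0.0013310199910403228
(array([0.5273789 , 0.00062419]), ((527.4894409179688, 0.8161296844482422), (43.187313079833984, 43.0841064453125), 45.32640838623047), np.float64(0.10772838757919745))
```

View pics/side7.png

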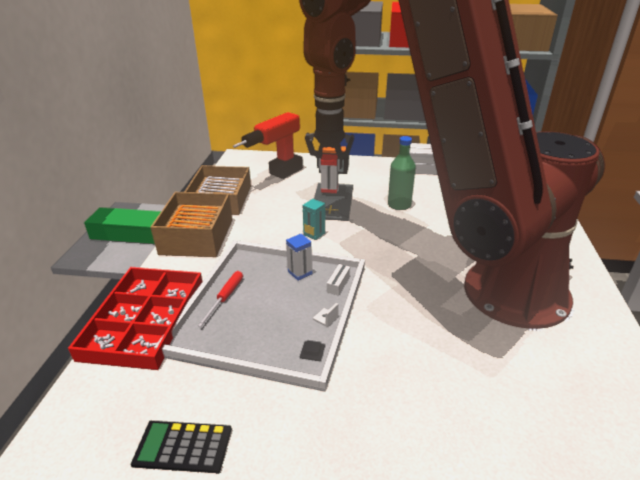

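The picture shows the red weight held upright at about pixel (329,172) in front of the reader. Blue stands in the tray at (299,257), and nothing else has moved. The arm is still, so I'm handing in.

```bash
python3 -c "
from workcell import env
print(env.finish_job())"
```

```text
the job is handed in; nothing more can be done
None
```

The red weight is the heavier one. I finished holding it upright and still in front of the code reader, and handed the job in at about 19 s.

**What I did:** I lifted red about 10 cm and felt about 5.9 N (0.6 kg), then stood it back in the tray. I did the same with blue and felt about 2.4 N (0.25 kg). I then gripped red again on the two sides next to the label and carried it to the reader.

**Last checks:**
- **Arm:** it was at rest with a firm grip and no measurable tilt. The gripper is turned 90.9°, so the label side should face the window to within about half a degree.
- **Label position:** from the gripper pose and grip height, the middle of the label is at about (0.491, -0.319, 0.120) m. The reading point measured about (0.491, -0.318, 0.120) m.
- **Everything else:** blue stands upright where it was, to about 1 mm, and nothing else looks moved in the side picture.

**What disagreed or could not be checked:**
- The two cameras differed by about 4 mm in x, so I used the average.
- They also differed by about 3 mm in y at the reader's yellow cross. I relied mainly on the top camera there, because the side camera's depth reading of the window agreed with it.
- The label faces away from the side camera and the arm hid it from the top one. Its final position is worked out from the grasp, with only a rough side-picture check good to about 2 mm; I did not see it directly.

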